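# Dial the shaker cap and tip out the grinding balls

### The job

Get both metal grinding balls out of the clear tipping drum and into the beaker that stands in the collar below it. First, with the drum still upright, turn the perforated cap by its bar until the largest hole stands at the pouring side, over the small black mark on the drum's rim; then let go and push the side lever over towards the beaker until the drum tips over completely and stays tipped, with the beaker left standing in its place.

Things in the scene. Friction and masses are not known exactly. Their poses are not given: they have to be found in the camera images.
- cap_grip (a point): On the cap's turning axis, inside its grey grip bar, 11 mm below the bar's top. Bar: 50 mm long (point x), 12 wide (y), 32 tall, upright on a steel disc (92 mm across, 5 thick) that tops the drum; disc face 21 mm below this point. Holes in the disc: 28 mm, centred 29 mm from the axis towards point -y (square to the bar); 9 and 6 mm on the opposite side, too small for the balls.
- turret (a joint): Angle of the perforated cap on the drum, rad, anticlockwise seen from above. 0: the 28 mm hole is at the pouring side, over the small black mark on the drum's rim. It starts between 0.8 and 1.3, so it must be turned clockwise by that much. Range -1.6 to 1.6; turns with about 0.04 N m and stays where it is left.
- lever_tip (a point): Centre of the black 20 mm ball on the drum's side lever (robot's side), a 10 mm steel rod, 88 mm long. With the drum upright the lever leans back 0.35 rad from the beaker and the point has the stand's axes: -y level to the pouring side (beaker), x from the lever to the drum, z up. The tipping axis, along x, is then 83 mm below this point and 30 mm towards -y; the drum's middle is 82 mm towards +x.
- drum (a joint): Tipping angle of the drum, rad: 0 upright on its stop, 1.95 tipped right over towards the beaker on the other stop. Light hinge (under 0.1 N m), over-centred: pushed less than about 0.3 it falls back upright, pushed to 0.75 or more it falls on to 1.95 by itself, damped, within about a second.
- beaker_floor (a point): Centre of the inner floor of the clear 250 ml beaker (72 mm outer diameter, 94 mm tall, loose) that catches the balls; it stands in a low collar on the base plate of the stand, on the pouring side. This point is 2 mm above its underside; z is up.
- ball_0_center (a point): Centre of the first grinding ball, grey metal, 12 mm diameter, at the start on the floor of the closed drum.
- ball_1_center (a point): Centre of the second grinding ball, like the first.
Mind the look-alikes: they are no part of the job. What is shaped like the part that bears beaker_floor but purple is not meant.

How it is judged:
By the outcome, as a careful person would: the job done as asked, in the order asked, and still so for the second after the job is handed in, with the robot touching nothing.
It also fails if it takes over 45 s, if anything falls off the work surface, if the arm or the gripper's body presses on something with over 40 N, if the wrist force passes 120 N, or if a joint passes its speed limit or range.

### The arm

A 7-joint arm with a two-finger parallel gripper is mounted at the origin on a cart in front of the work surface, level with it; the furniture and walls round the work are solid. World frame = base frame: x ahead of the robot, y to its left, z up, the work surface at z = 0. Lengths are in m, angles in rad, forces in N, time in s.
With the tool pointing down it reaches from about 0.425 to 0.95 m from the base axis. Payload 4.7 kg.
Tool frame: the origin (TCP) lies at the very end of the fingers, on their centre line; the grasp point (between the pads) lies behind it (r.grip_point_offset is the z of the grasp point in the tool frame, in m); z points along the fingers, y is the line along which they close (so a half turn about z gives the same grasp; the last joint's range is limited). The gripper opens to 87 mm and grips with 3 to 60 N. Pads are 19 mm wide; open, the fingers measure 117 mm over their backs; the gripper's body (75 mm by 190 mm) begins 51 mm behind the grasp point.
Start: joints at [1.271, 0.469, -0.049, 1.532, 0.024, 1.141, -0.082], TCP at [0.181, -0.65, 0.223] pointing down, gripper open.
Joint ranges: [-2.59, 2.59], [-0.33, 1.99], [-1.39, 1.29], [0.1, 2.45], [-1.04, 4.18], [0.21, 1.99], [-2.66, 2.66]. Speed limits (rad/s): [2.57, 2.57, 3.14, 3.14, 3.14, 3.14, 3.14].

### API

Orientations are given as [roll, pitch, yaw] about the fixed x, y, z axes, in that order (R = Rz(yaw) Ry(pitch) Rx(roll)).
In Python, from cell import r gives the robot as it stands. The module is installed in compiled form; this text tells all that it offers.
- The arm moves only by the tool send_rows, never from a script. Its argument "plan" is a list that holds one entry, the list of rows, each a list of 6 numbers: the shift along the world's x, y, z in mm, then the turn, a rotation vector about the world's x, y, z in rad. In form: [[[x, y, z, rx, ry, rz], ...]]. A call has exactly 10 rows; each row is the pose to reach, as a shift and turn from the pose commanded when the call began; what a row does not reach only later rows make up. A row lasts 1/8 s, in which the tool goes at most 62.5 mm and 10.7 degrees, less where a joint would pass 70% of its speed; a pose out of reach is approached as far as the arm can. A call with a gripper value outside its range is refused whole. "hand" is the opening, from 0 (shut) to 1 (fully open), set as the call begins (left out, the last holds). The fingers move at their own pace and stop on an object; "newtons" is the grip in N (left out, the last holds). Time passes only in rows, so rows that repeat a pose let the fingers close, or fill a call up. It gives the time, the measured TCP pose, the force, the opening and the grip force at its end, in the units of the state.
- r.state(): the state, without advancing time (a new reading comes with each control period).
- r.camera(name): name is "side" or "top"; returns a dict with "color" (480x640x3 uint8, blue, green, red), "z_map" (480x640 float32, m along the optical axis (not along the pixel's ray), 0 where there is no reading), "intrinsics" (3x3 intrinsics, pixels), "k1" (the pictures are not rectified: a ray, as slopes to the right and down, at radius r is drawn at 1 + k1 r^2 times it, then the intrinsics apply), "extrinsics" (4x4, takes a point from camera to world coordinates). Camera axes: x right, y down, z forward; pixel columns grow to the right and rows downward; lengths in m; the calibration is good to about 2 mm. A picture is of the moment at which its call begins.
- r.finish_job(): hands the job in; it is judged then, once.
The state is a dict: "t": time; "joint_pos": joint angles; "dq": joint speeds; "effort": joint torques, N m; "eef_pos": TCP position; "tool_rot": TCP orientation; "wrist_force": force on the tool from outside, world axes, zero at the start; "torque": the same for the moment, N m; "grip_width": opening from 0.0 (shut) to 1.0 (fully open); "finger_force": force on a finger pad.
Only numpy, scipy, OpenCV 4.12 (cv2) and the standard library are available. Lean on these libraries where they do the work, as an engineer would, in place of code of your own. Each camera call takes 0.05 s, during which the arm holds its last target. There are 200 camera calls.

## Working session

There is one attempt and no reset: what is moved stays moved. The work goes in short steps, Python scripts to look and compute and a tool call to move; the robot and the scene stay as the last step left them, time stands still between calls to the robot, and variables do not carry over. Pictures are saved under pics/ and viewed, at most 10 in all, crops included, and the job is handed in when it is done.

Besides the shell and the picture viewer there is one more tool, called after "Call:" as name(argument=value, ...) on one line, values as JSON. send_rows: Moves the arm, as the interface text tells. Its arguments: {"type":"object","properties":{"plan":{"type":"array","items":{"type":"array","items":{"type":"array","items":{"type":"number"}}}},"hand":{"type":"number"},"newtons":{"type":"number"}},"required":["plan"]}

```bash
mkdir -p pics
cat > h.py <<'E'
import numpy as np, cv2, pickle
from cell import r
def snap(n,tag):
    c=r.camera(n); pickle.dump(c,open(f'{tag}.pkl','wb')); cv2.imwrite(f'pics/{tag}.png',c['color']); return c
def load(tag): return pickle.load(open(f'{tag}.pkl','rb'))
def ray(c,u,v):
    K=c['intrinsics']; d=cv2.undistortPoints(np.array([[[u,v]]],float),K,np.array([c['k1'],0,0,0,0.]))[0,0]
    E=c['extrinsics']; return E[:3,3],E[:3,:3]@np.array([d[0],d[1],1.])
def pt(c,u,v,z=None):   # by depth, or at plane world z
    o,d=ray(c,u,v)
    if z is None: return o+d*c['z_map'][int(round(v)),int(round(u))]
    return o+d*((z-o[2])/d[2])
def tri(c1,p1,c2,p2):
    o1,d1=ray(c1,*p1);o2,d2=ray(c2,*p2)
    s=np.linalg.lstsq(np.c_[d1,-d2],o2-o1,rcond=None)[0]
    a,b=o1+s[0]*d1,o2+s[1]*d2
    return (a+b)/2,np.linalg.norm(a-b)
def proj(c,P):
    E=c['extrinsics']; p=E[:3,:3].T@(np.asarray(P)-E[:3,3]); return cv2.projectPoints(p[None],np.zeros(3),np.zeros(3),c['intrinsics'],np.array([c['k1'],0,0,0,0.]))[0].ravel()
E
python3 - <<'E'
from h import *
for n in('side','top'):
    c=snap(n,n+'0'); print(n,c['extrinsics'].round(3).tolist(),c['intrinsics'].tolist(),c['k1'])
s=r.state();print(s['eef_pos'],s['tool_rot'],r.grip_point_offset,s['t'])
E
```

```text
side [[-0.998, -0.035, 0.056, 0.52], [-0.066, 0.537, -0.841, 0.682], [-0.001, -0.843, -0.538, 0.778], [0.0, 0.0, 0.0, 1.0]] [[587.3215963471235, 0.0, 310.2288199097342], [0.0, 587.3215963471235, 234.1904490077724], [0.0, 0.0, 1.0]] -0.0005933206119041
top [[-0.016, -0.998, 0.068, 0.522], [-1.0, 0.017, 0.008, -0.25], [-0.009, -0.068, -0.998, 1.109], [0.0, 0.0, 0.0, 1.0]] [[460.8144913399813, 0.0, 318.6565900991335], [0.0, 460.8144913399813, 245.69875038724348], [0.0, 0.0, 1.0]] -0.10317043360528617
[ 0.18041674 -0.64988802  0.22160095] [-3.13983963e+00  7.06285543e-05  2.70831980e-01] -0.0187 0.1
```

View pics/side0.png

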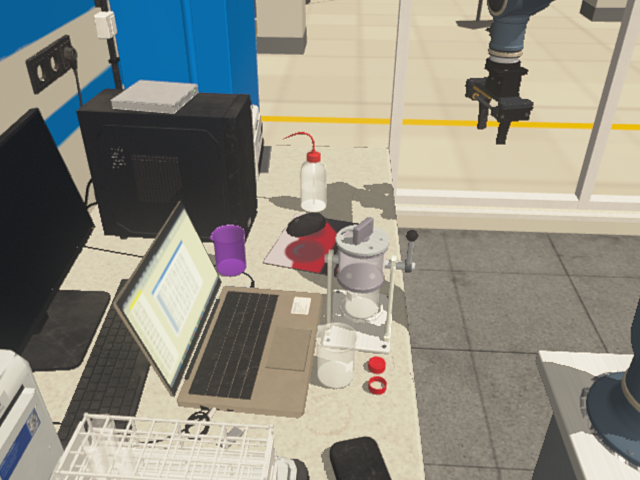

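View pics/top0.png

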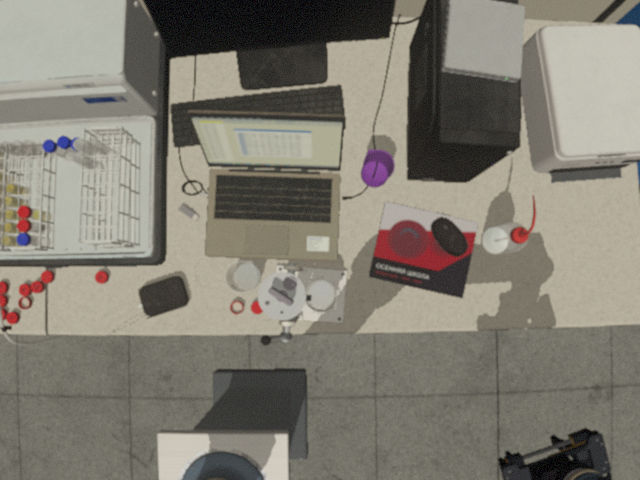

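Run:
```python
from h import *
a=load('side0')['color'][205:405,300:440]; b=load('top0')['color'][245:355,215:360]
a=cv2.resize(a,(400,571),interpolation=3)
b=cv2.resize(b,(400,303),interpolation=3)
o=np.zeros((571,800,3),np.uint8);o[:,:400]=a;o[:303,400:]=b
cv2.imwrite('pics/crop0.png',o)
```

```text
(no output)
```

View pics/crop0.png

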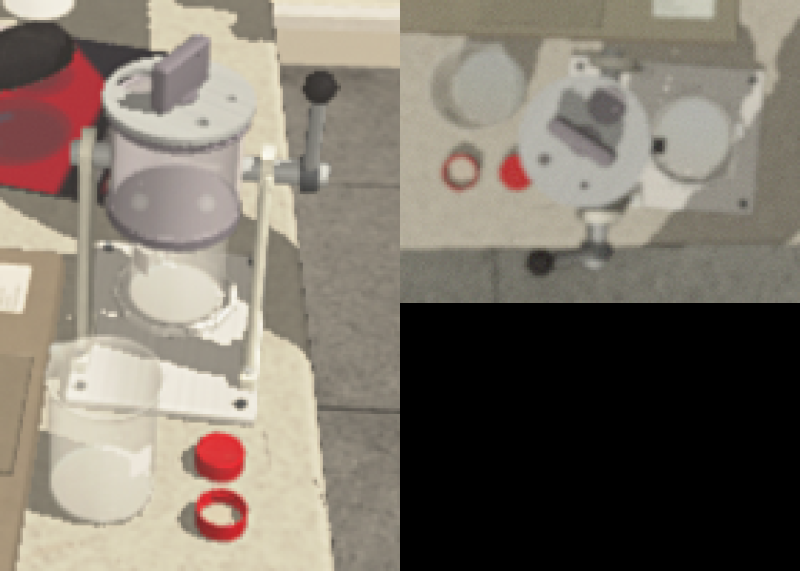

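Run:
```python
from h import *
s=load('side0');t=load('top0')
S=lambda x,y:(300+x*140/400-.0,205+y*200/571); T=lambda x,y:(215+(x-400)*145/400,245+y*110/303)
p=lambda n,q:print(n,np.round(q[0]*1000,1),round(q[1]*1000,1))
p('lever',tri(s,S(320,88),t,T(541,262)))
p('scr far R?',tri(s,S(108,247),t,T(755,78))); p('scr0',tri(s,S(80,385),t,T(580,65)))
for n,q in(('a',T(580,65)),('b',T(755,78)),('c',T(743,203)),('mark',T(658,145)),('beakerbottom',T(690,140))):
    print(n,(pt(t,*q)*1000).round(1))
for c,n,box in((s,'side',(335,215,392,260)),(t,'top',(255,265,312,325))):
    P=[];
    for v in range(box[1],box[3]):
        for u in range(box[0],box[2]):
            if c['z_map'][v,u]>0:P.append(pt(c,u,v))
    P=np.array(P)*1000; print(n,np.histogram(P[:,2],bins=np.arange(100,340,6)))
    zt=P[:,2].max()
    for lo,hi in((zt-6,zt+1),(zt-12,zt+1)):
        B=P[(P[:,2]>lo)&(P[:,2]<hi)]; print(n,zt,len(B),B.mean(0).round(1),cv2.minAreaRect(B[:,:2].astype(np.float32)))
    D=P[(P[:,2]>zt-36)&(P[:,2]<zt-27)]; print('disc',len(D),np.median(D,0),cv2.minEnclosingCircle(D[:,:2].astype(np.float32)))
```

```text
lever [ 406.9 -143.2  253.5] 0.5
scr far R? [ 528.7 -300.     8.4] 2.7
scr0 [ 542.9 -148.8   10.1] 1.9
a [ 543.7 -149.4   16.8]
b [ 530.1 -299.8   12.6]
c [ 423.4 -287.3   17.4]
mark [ 483.  -221.9  220.9]
beakerbottom [ 477.8 -242.9   14.4]
side (array([  0,   0,   0,   0,   0,   0,   0,   0,   0,   0,   0,   0,   6,
        13,   3,   8,  19,  46,  84, 138, 186, 847,  61,  65,  62,  58,
       124,   1,   0,   0,   0,   0,   0,   0,   0,   0,   0,   0,   0]), array([100, 106, 112, 118, 124, 130, 136, 142, 148, 154, 160, 166, 172,
       178, 184, 190, 196, 202, 208, 214, 220, 226, 232, 238, 244, 250,
       256, 262, 268, 274, 280, 286, 292, 298, 304, 310, 316, 322, 328,
       334]))
side 262.18303079454586 122 [ 486.9 -166.9  258.9] ((487.6094970703125, -167.7699432373047), (49.94599914550781, 12.914234161376953), 55.783836364746094)
side 262.18303079454586 181 [ 486.9 -165.4  257.1] ((487.1258544921875, -168.1510009765625), (51.07984924316406, 13.404672622680664), 54.83013916015625)
disc 854 [ 480.92707201 -157.04239713  227.79379136] ((487.1001892089844, -169.55267333984375), 4
[... 232 characters left out ...]
  0,    0,
          0,    0,    0,    0,    0,    0]), array([100, 106, 112, 118, 124, 130, 136, 142, 148, 154, 160, 166, 172,
       178, 184, 190, 196, 202, 208, 214, 220, 226, 232, 238, 244, 250,
       256, 262, 268, 274, 280, 286, 292, 298, 304, 310, 316, 322, 328,
       334]))
top 263.6577392306078 161 [ 488.3 -170.2  260.2] ((488.1849060058594, -170.38302612304688), (49.079200744628906, 11.74119758605957), 55.75276184082031)
top 263.6577392306078 183 [ 488.5 -170.3  259.6] ((488.287109375, -170.0743408203125), (49.77989959716797, 12.367908477783203), 56.524234771728516)
disc 975 [ 484.89873906 -167.95204751  229.11167138] ((488.1040344238281, -170.24282836914062), 46.24610900878906)
```

Call:
send_rows(plan=[[[10,15,50,0,0,0.05],[40,60,90,0,0,0.15],[75,115,115,0,0,0.27],[110,170,127,0,0,0.39],[145,225,127,0,0,0.5],[180,280,127,0,0,0.6],[215,335,127,0,0,0.7],[250,390,127,0,0,0.703],[285,445,127,0,0,0.703],[307,480,127,0,0,0.703]]], hand=0.55)

```text
t: 1.35
eef_pos: [0.4841, -0.1751, 0.3494]
tool_rot: [3.141, 0.0, 0.973]
wrist_force: [1.5, -0.4, 0.4]
grip_width: 0.551
finger_force: 0.0
```

Call:
send_rows(plan=[[[0,0,0,0,0,0],[0,0,-20,0,0,0],[0,0,-45,0,0,0],[0,0,-70,0,0,0],[0,0,-90,0,0,0],[0,0,-100,0,0,0],[0,0,-107,0,0,0],[0,0,-112,0,0,0],[0,0,-115,0,0,0],[0,0,-115,0,0,0]]])

```text
t: 2.6
eef_pos: [0.4837, -0.1768, 0.2347]
tool_rot: [3.141, -0.0, 0.974]
wrist_force: [0.2, 0.5, -0.7]
grip_width: 0.548
finger_force: 0.0
```

Run:
```python
from h import *
s=snap('side','s1');t=snap('top','t1'); st=r.state()
print(st['joint_pos'].round(2),st['eef_pos'],st['tool_rot'],st['wrist_force'])
a=cv2.resize(s['color'][130:300,290:450],(400,425),interpolation=3);b=cv2.resize(t['color'][235:355,215:345],(400,369),interpolation=3)
o=np.zeros((425,800,3),np.uint8);o[:,:400]=a;o[:369,400:]=b;cv2.imwrite('pics/c1.png',o)
```

```text
[ 0.69  0.23 -0.5   1.87  0.13  1.07 -0.45] [ 0.48381555 -0.17675865  0.23487994] [ 3.14091379e+00 -1.90249778e-04  9.73852469e-01] [ 0.51714881 -0.02640949  0.3433326 ]
```

View pics/c1.png

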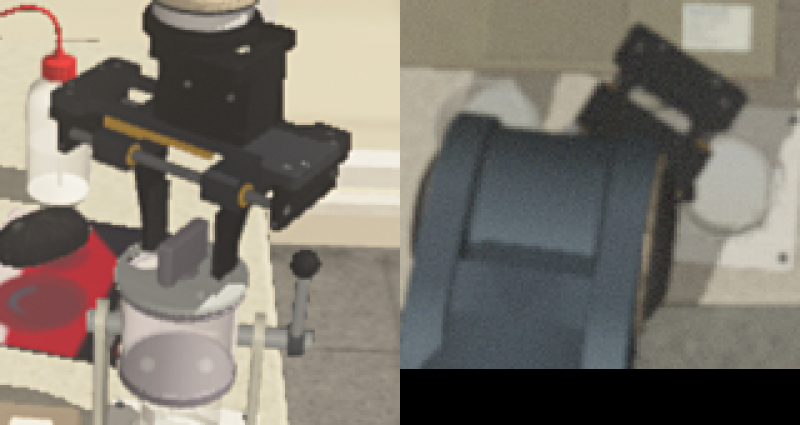

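Call:
send_rows(plan=[[[2,4,0,0,0,0],[3.7,7,0,0,0,0],[3.7,7,0,0,0,0],[3.7,7,0,0,0,0],[3.7,7,0,0,0,0],[3.7,7,0,0,0,0],[3.7,7,0,0,0,0],[3.7,7,0,0,0,0],[3.7,7,0,0,0,0],[3.7,7,0,0,0,0]]])

```text
t: 3.95
eef_pos: [0.4873, -0.1698, 0.2346]
tool_rot: [3.142, -0.0, 0.974]
wrist_force: [-1.0, -0.4, -0.0]
grip_width: 0.551
finger_force: 0.0
```

Call:
send_rows(plan=[[[0,0,0,0,0,0],[0,0,0,0,0,0],[0,0,0,0,0,0],[0,0,0,0,0,0],[0,0,0,0,0,0],[0,0,0,0,0,0],[0,0,0,0,0,0],[0,0,0,0,0,0],[0,0,0,0,0,0],[0,0,0,0,0,0]]], hand=0, newtons=20)

```text
t: 5.2
eef_pos: [0.4883, -0.1705, 0.2347]
tool_rot: [3.139, -0.001, 0.974]
wrist_force: [4.5, -2.1, -4.6]
grip_width: 0.135
finger_force: 20.0
```

Call:
send_rows(plan=[[[0,0,0,0,0,-0.08],[0,0,0,0,0,-0.22],[0,0,0,0,0,-0.36],[0,0,0,0,0,-0.5],[0,0,0,0,0,-0.64],[0,0,0,0,0,-0.78],[0,0,0,0,0,-0.92],[0,0,0,0,0,-1.03],[0,0,0,0,0,-1.07],[0,0,0,0,0,-1.07]]])

```text
t: 6.45
eef_pos: [0.4885, -0.1711, 0.2347]
tool_rot: [3.14, -0.003, -0.097]
wrist_force: [4.7, -3.7, -4.3]
grip_width: 0.137
finger_force: 20.0
```

Call:
send_rows(plan=[[[0,0,0,0,0,0],[0,0,0,0,0,0],[0,0,0,0,0,0],[0,0,0,0,0,0],[0,0,0,0,0,0],[0,0,0,0,0,0],[0,0,0,0,0,0],[0,0,0,0,0,0],[0,0,0,0,0,0],[0,0,0,0,0,0]]], hand=0.45)

```text
t: 7.7
eef_pos: [0.4873, -0.1698, 0.2346]
tool_rot: [3.142, -0.0, -0.096]
wrist_force: [-0.0, 0.3, 0.8]
grip_width: 0.447
finger_force: 0.0
```

Call:
send_rows(plan=[[[0,0,20,0,0,0],[0,0,55,0,0,0],[0,0,85,0,0,0],[-10,10,105,0,0,0],[-25,27,105,0,0,0],[-40,44,105,0,0,0],[-55,60,105,0,0,0],[-69,75,105,0,0,0],[-69,75,105,0,0,0],[-69,75,105,0,0,0]]], hand=0)

```text
t: 8.95
eef_pos: [0.4186, -0.0953, 0.3397]
tool_rot: [3.141, -0.001, -0.097]
wrist_force: [-0.4, -1.0, -1.0]
grip_width: 0.0
finger_force: 0.0
```

Run:
```python
from h import *
s=snap('side','s2');t=snap('top','t2'); st=r.state()
print(st['joint_pos'].round(2),st['eef_pos'],st['tool_rot'],st['wrist_force'])
a=cv2.resize(s['color'][130:330,290:450],(440,550),interpolation=3);b=cv2.resize(t['color'][235:355,215:345],(360,332),interpolation=3)
o=np.zeros((550,800,3),np.uint8);o[:,:440]=a;o[:332,440:]=b;cv2.imwrite('pics/c2.png',o)
P=np.array([pt(s,u,v) for v in range(215,265) for u in range(325,395) if s['z_map'][v,u]>0])*1000
B=P[(P[:,2]>255)&(P[:,2]<264)&(P[:,0]>455)]; print(len(B),cv2.minAreaRect(B[:,:2].astype(np.float32)))
P=np.array([pt(t,u,v) for v in range(265,325) for u in range(255,312) if t['z_map'][v,u]>0])*1000
B=P[(P[:,2]>255)&(P[:,2]<264)&(P[:,0]>455)]; print(len(B),cv2.minAreaRect(B[:,:2].astype(np.float32)))
```

```text
[ 0.53 -0.02 -0.39  1.88 -0.01  1.27 -1.53] [ 0.41870211 -0.09538506  0.33953038] [-3.14154482e+00 -1.45381867e-04 -9.71166438e-02] [ 0.41873716 -0.26226142 -0.1467884 ]
153 ((486.42437744140625, -168.86593627929688), (15.01663589477539, 49.16753387451172), 86.09819793701172)
175 ((488.42095947265625, -170.1790313720703), (11.989023208618164, 48.56977462768555), 83.94263458251953)
```

View pics/c2.png

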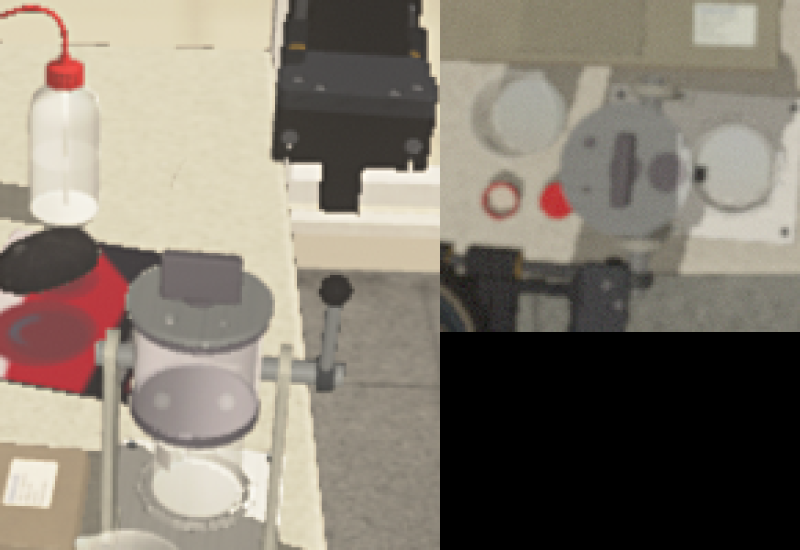

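Call:
send_rows(plan=[[[0,0,-20,0,0,0],[0,0,-45,0,0,0],[0,0,-70,0,0,0],[0,0,-92,0,0,0],[0,0,-105,0,0,0],[0,0,-108,0,0,0],[0,0,-108,0,0,0],[-1,-8,-108,0,0,0],[-1,-15,-108,0,0,0],[-1,-15,-108,0,0,0]]])

```text
t: 10.3
eef_pos: [0.4174, -0.1107, 0.2318]
tool_rot: [3.141, -0.001, -0.098]
wrist_force: [0.2, 0.7, 1.1]
grip_width: 0.007
finger_force: 0.0
```

Call:
send_rows(plan=[[[-1,-10,0,0,0,0],[-2,-20,0,0,0,0],[-3,-30,0,0,0,0],[-4,-42,0,0,0,0],[-5,-54,0,0,0,0],[-6,-66,0,0,0,0],[-7,-78,-2,0,0,0],[-8,-86,-4,0,0,0],[-8,-92,-6,0,0,0],[-8,-92,-6,0,0,0]]])

```text
t: 11.55
eef_pos: [0.4091, -0.202, 0.2253]
tool_rot: [-3.141, 0.0, -0.097]
wrist_force: [0.6, 0.6, 0.1]
grip_width: 0.005
finger_force: 0.0
```

Run:
```python
from h import *
s=snap('side','s3'); st=r.state()
print(st['joint_pos'].round(2),st['eef_pos'],st['tool_rot'],st['wrist_force'])
cv2.imwrite('pics/c3.png',cv2.resize(s['color'][190:390,280:450],(510,600),interpolation=3))
```

```text
[ 0.65  0.12 -0.3   2.01  0.04  1.01 -1.35] [ 0.40928756 -0.20163934  0.22544625] [-3.14139823e+00  2.28962663e-04 -9.60572588e-02] [0.37669293 0.59657569 0.04735375]
```

View pics/c3.png

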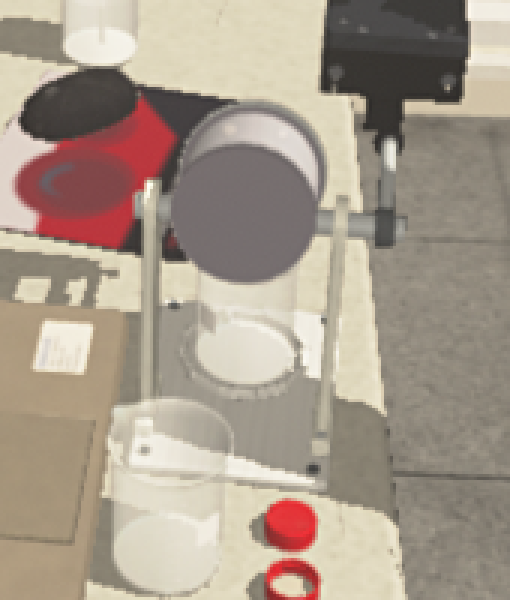

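The drum is tipping (bottom now faces the camera). I'll retreat, let it settle, then check.

Call:
send_rows(plan=[[[0,0,0,0,0,0],[0,0,0,0,0,0],[0,0,0,0,0,0],[1,10,20,0,0,0],[3,30,50,0,0,0],[5,50,80,0,0,0],[8,80,110,0,0,0],[10,110,130,0,0,0],[12,140,130,0,0,0],[14,170,130,0,0,0]]])

```text
t: 12.85
eef_pos: [0.4233, -0.0307, 0.356]
tool_rot: [3.141, -0.001, -0.096]
wrist_force: [-0.5, -0.1, -0.1]
grip_width: 0.004
finger_force: 0.0
```

Call:
send_rows(plan=[[[0,20,0,0,0,0],[0,50,0,0,0,0],[0,90,0,0,0,0],[0,130,0,0,0,0],[0,150,0,0,0,0],[0,150,0,0,0,0],[0,150,0,0,0,0],[0,150,0,0,0,0],[0,150,0,0,0,0],[0,150,0,0,0,0]]])

```text
t: 14.1
eef_pos: [0.4233, 0.1179, 0.3556]
tool_rot: [3.141, -0.0, -0.097]
wrist_force: [-0.2, 0.6, 0.4]
grip_width: 0.007
finger_force: 0.0
```

Run:
```python
from h import *
s=snap('side','s4');t=snap('top','t4');print(r.state()['t'],r.state()['eef_pos'])
o=np.zeros((600,800,3),np.uint8)
o[:,:420]=cv2.resize(s['color'][205:405,300:440],(420,600),interpolation=3);o[:303,420:]=cv2.resize(t['color'][240:360,220:370],(380,303),interpolation=3)
o[303:,420:]=cv2.resize(s['color'][260:338,330:430],(380,297),interpolation=3)
cv2.imwrite('pics/c4.png',o)
```

```text
14.2 [0.42332347 0.11808602 0.35556863]
```

View pics/c4.png

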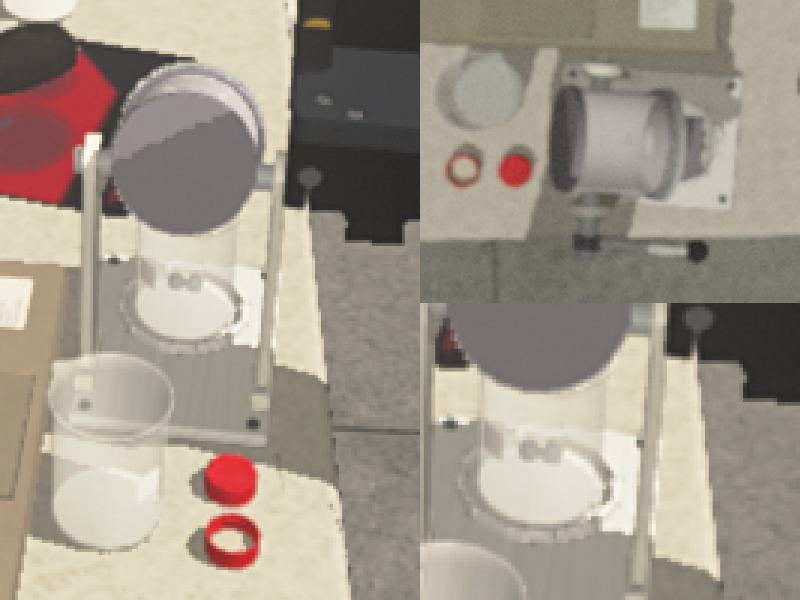

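Run:
```python
from h import *
s=load('s4')
for x in(532,552):
    q=(330+(x-420)*100/380,260+(450-303)*78/297); print(q,pt(s,*q),pt(s,*q,z=.018))
c=snap('side','s5'); print(np.abs(c['color'].astype(int)-s['color'])[285:315,340:385].max())
```

```text
(359.4736842105263, 298.6060606060606) [ 0.48452114 -0.21008643  0.06361162] [ 0.48228029 -0.26706321  0.018     ]
(364.7368421052632, 298.6060606060606) [ 0.47422327 -0.21414542  0.06088904] [ 0.47150804 -0.26776059  0.018     ]
2
```

```bash
python3 -c "
from cell import r
print(r.finish_job())"
```

```text
the job is handed in; nothing more can be done
None
```

I turned the cap until the large hole stood over the black mark, then pushed the lever. The drum stayed fully tipped, and the last pictures show both balls at rest in the beaker, still in its collar. I handed the job in just after 14 s; no verdict came back.

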